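# Load a plate labeller and hold its print cover open for threading

## Task

Load the plate labeller: slide the fresh white label roll down over the empty upright spindle on its deck until it sits flat at the bottom, lowering it rather than dropping it, and let go. Then lift the print module's spring-closed cover by its blue tab and keep holding it open at 50 degrees, never past 60 because the print-head cable is short, so that a colleague can thread the labels: finish while still holding the cover there by its tab. Leave everything else where it stands.

Things in the scene. Friction and masses are not known exactly. Their poses are not given: they have to be found in the camera images.
- labeller: White and aluminium bench machine, fixed. Origin: centre of its base's underside; x to its back, y to its left. Base 240 (x) by 360 mm (y), deck 60 mm above the bench. On deck: spindle; two guide rollers 45 mm tall at x -88, y 25 and x -45, y -22; liner reel, 58 across, 56 tall, at x 72, y 0; print module at x -75 to 95, y -176 to -34, 135 high above bench. Plate stage at y -318 to -186, 40 high.
- spindle_seat (a point): Centre of the seat at the foot of the upright supply spindle, 63 mm above the bench: top of a steel disc 52 mm across, 3 mm thick, on the deck. The dark spindle rises 55 mm above it: 22 mm in diameter for 44 mm, then tapering to 13 mm at the top. Fixed to the labeller at x -10, y 100 mm; axes the labeller's. The roll fully down has its centre 20 mm above this point.
- label_roll_center (a point): Centre (half-way up) of the fresh white label roll: a ring 56 mm in outer diameter and 40 mm tall with a brown core whose hole is 26 mm in diameter; about 0.1 kg. It stands on a flat face on the bench, z up along its axis.
- cover (a joint): Opening angle (rad) of the print module's white cover: 0 shut, growing as its front rises, stop at 1.5; 50 degrees is 0.873. It turns about a level hinge at its back edge, along the labeller's y. Weight and a spring close it: 2 to 5 N upwards at the tab raises and holds it; it shuts when let go.
- cover_hinge (a point): Middle of the cover's hinge line, 110 mm above the bench, fixed to the labeller at x 90, y -105 mm; axes the labeller's. Shut, the cover is 120 mm wide along y, reaches 165 mm forward (-x) of the hinge, and spans 24 mm below to 25 mm above it.
- cover_tab (a point): Blue lift tab in the middle of the cover's front edge: 46 mm long (its x), 28 mm wide (its y, parallel to the hinge), 12 mm thick. Origin: the place to pinch it across its 28 mm, 193 mm forward of the hinge line and level with it when shut, 28 mm ahead of the cover's front face. Turns with the cover; shut, its axes are the labeller's and the deck is 44 mm below its underside.
- ribbon_reel: Bystander: black ribbon reel with a red core, 46 mm across, 48 mm tall, standing on the bench; origin at the centre of its underside.
- spent_core: Bystander: bare brown cardboard core, 32 mm across, 40 mm tall, standing on the bench; origin at the centre of its underside.
- stage_plate: Bystander: white microplate lying on the labeller's plate stage, 128 by 86 by 14 mm; origin at the centre of its underside.
- plate_stack: Bystander: stack of three microplates on the bench, 128 by 86 by 43 mm; origin at the centre of its underside.
- blue_bottle: Bystander: glass reagent bottle with a blue cap, 70 mm across, 120 mm tall; origin at the centre of its underside.
- orange_bottle: Bystander: white jar with an orange cap, 56 mm across, 100 mm tall; origin at the centre of its underside.
- tip_box: Bystander: pipette-tip box, grey with a pale blue lid, 122 by 85 by 95 mm; origin at the centre of its underside.
- screwdriver: Bystander: red-handled screwdriver about 190 mm long lying on the bench by the tip box; origin about mid-length.
Mind the look-alikes: they are no part of the job. There is more than one size of the part that bears label_roll_center; the job needs the middle-sized.

How it is judged:
By the outcome, as a careful person would: the job done as asked, in the order asked, and still so for the second after the job is handed in, while the arm keeps its last pose, push and grip.
It also fails if it takes over 61 s, if anything falls off the work surface, if the arm or the gripper's body presses on something with over 40 N, if the wrist force passes 120 N, or if a joint passes its speed limit or range.

## Robot

A 7-joint arm with a two-finger parallel gripper is mounted at the origin on the work surface. World frame = base frame: x ahead of the robot, y to its left, z up, the work surface at z = 0. Lengths are in mm, angles in rad, forces in N, time in s.
With the tool pointing down it reaches from about 400 to 850 mm from the base axis. Payload 4.5 kg.
Tool frame: the origin (TCP) lies midway between the tips of the shut fingers; the grasp point (between the pads) lies 19 mm behind it (env.grasp_offset is the distance from the TCP to the grasp point, in mm); z points along the fingers, y is the direction in which the jaws open and shut (so a half turn about z gives the same grasp; the last joint's range is limited). The gripper opens to 85 mm and grips with 20 to 120 N. Pads are 22 mm wide; open, the fingers measure 114 mm over their backs; the gripper's body (76 mm by 85 mm) begins 54 mm behind the grasp point. The pads swing forward as they close: fully open they stand 13 mm farther back than shut.
Start: joints at [-1.126, 0.689, -0.195, 1.565, 0.157, 0.902, -0.215], TCP at [249.573, 573.034, 231.317] pointing down, gripper open.
Joint ranges: [-3.01, 3.01], [-0.46, 2.08], [-1.47, 1.51], [0.13, 2.56], [-1, 4.14], [0.04, 2.09], [-2.66, 2.66]. Speed limits (rad/s): [2.57, 2.57, 3.14, 3.14, 3.14, 3.14, 3.14].

## Interface

Orientations are given as a unit quaternion [w, x, y, z].
In Python, from rig import env gives the robot as it stands.
- The arm moves only by the tool move_arm, never from a script. Its argument "deltas" is a list of rows, each a list of 7 numbers: the turn, a rotation vector about the tool's x, y, z in degrees, then the shift along the tool's x, y, z in mm, then the gripper command: -1 is fully open, 1 is shut, values between are in proportion. In form: [[ax, ay, az, x, y, z, gripper], ...]. A call has 1 to 12 rows; each row is the pose to reach, as a shift and turn from the pose commanded when the call began, along the tool's axes at that moment; what a row does not reach only later rows make up. A row lasts 1/12 s, in which the tool goes at most 41.7 mm and 7.16 degrees, less where a joint would pass 70% of its speed; a pose out of reach is approached as far as the arm can. A call with a gripper value outside its range is refused whole. The fingers move at their own pace and stop on an object; the grip force is fixed at half the most. Time passes only in rows, so rows that repeat a pose let the fingers close. It gives the time, the measured TCP pose, the force and the opening at its end, in the units of the state.
- env.sense(): the state, without advancing time (a new reading comes with each control period).
- env.get_image(name): name is "scene" or "top" or "wrist"; returns (picture, depth): 400x640x3 uint8, red, green, blue; 400x640 float32, mm along the optical axis (not along the pixel's ray), 0 where there is no reading.
- env.camera_info(name): a dict with "fx", "fy", "cx", "cy" (pixels), "R" (3x3) and "t" (3): a world point X has camera coordinates R X + t. Camera axes: x right, y down, z forward; pixel columns grow to the right and rows downward; lengths in mm; the calibration is good to about 2 mm. A picture is of the moment at which its call begins: read the wrist's pose just before it. camera_info takes no time and is no camera call; for the wrist camera it gives the pose at the moment of the call.
- env.hand_in(): hands the job in, once; it reports no verdict.
The state is a dict: "time": time; "joint_pos": joint angles; "dq": joint speeds; "joint_efforts": joint torques, N m; "tcp_pos": TCP position; "eef_rot": TCP orientation; "force": force on the tool from outside, world axes, zero at the start; "wrist_torque": the same for the moment, N m; "grip_width": finger opening in mm.
Only numpy, scipy, OpenCV 4.12 (cv2) and the standard library are available. Lean on these libraries where they do the work, as an engineer would, in place of code of your own. Each camera call takes 0.05 s, during which the arm holds its last target. There are 200 camera calls.

## Working session

There is one attempt and no reset: what is moved stays moved. The work goes in short steps, Python scripts to look and compute and a tool call to move; the robot and the scene stay as the last step left them, time stands still between calls to the robot, and variables do not carry over. Pictures are saved under pics/ and viewed, about 8 in all and at most 12, crops included, and the job is handed in when it is done.

Besides the shell and the picture viewer there is one more tool, called as name(argument=value, ...) on one line, values as JSON. move_arm: Moves the arm, as the interface text tells. Its arguments: {"type":"object","properties":{"deltas":{"type":"array","items":{"type":"array","items":{"type":"number"}}}},"required":["deltas"]}

```bash
ls; mkdir -p pics; python3 - <<'E'
from rig import env
import cv2,numpy as np
print(env.sense(), env.grasp_offset)
for n in ("scene","top"):
    p,d=env.get_image(n); cv2.imwrite(f"pics/{n}0.png",p[:,:,::-1]); np.savez(f"{n}0.npz",p=p,d=d)
    print(n,env.camera_info(n))
E
```

```text
pics
{'time': 0.0, 'joint_pos': array([-1.12619815,  0.69000517, -0.19452772,  1.56636106,  0.15731409,
        0.90255641, -0.21513254]), 'dq': array([-0.0001037 ,  0.00095702, -0.00198434,  0.00133805,  0.00114762,
        0.00015766,  0.00061851]), 'joint_efforts': array([-5.31249607e-04, -5.39601481e+01, -1.26675177e+00, -1.58548880e+01,
        9.11358133e-03,  9.24951310e-03, -1.44317181e-05]), 'tcp_pos': array([249.36464842, 572.3590739 , 230.46668049]), 'eef_rot': array([-1.23488607e-04,  2.03921892e-01,  9.78986683e-01, -9.59536650e-04]), 'force': array([-0.16028115, -0.29783674, -0.1305729 ]), 'wrist_torque': array([ 0.01117469, -0.01527729,  0.04502899]), 'grip_width': 85.3505565620321} 18.700000000000003
scene {'fx': 502.0652172488768, 'fy': 502.0652172488768, 'cx': 320.8926385081406, 'cy': 200.48239686895192, 'R': array([[-0.47261515,  0.88116199, -0.01372816],
       [ 0.61618991,  0.31927919, -0.71997971],
       [-0.63003564, -0.34873248, -0.69385931]]), 't': array([ 174.09555833, -262.64482201, 2093.8208839 ])}
top {'fx': 470.5250343153591, 'fy': 470.5250343153591, 'cx': 315.7901935879573, 'cy': 201.6342710342239, 'R': array([[-0.0081667 , -0.99982649, -0.01674173],
       [-0.99316058,  0.01006003, -0.11632221],
       [ 0.11647045,  0.01567725, -0.99307042]]), 't': array([ 100.70758833,  538.09655736, 1479.59482264])}
```

View pics/top0.png

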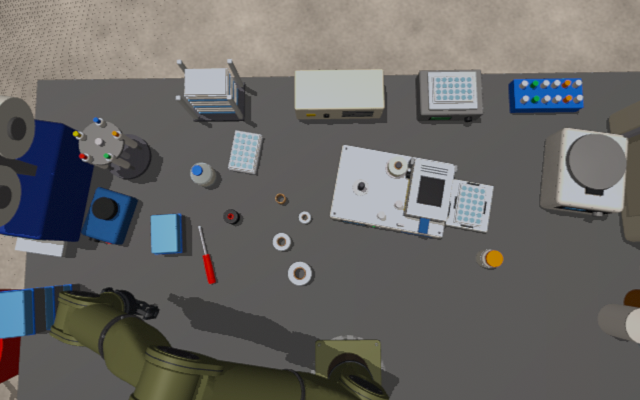

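View pics/scene0.png

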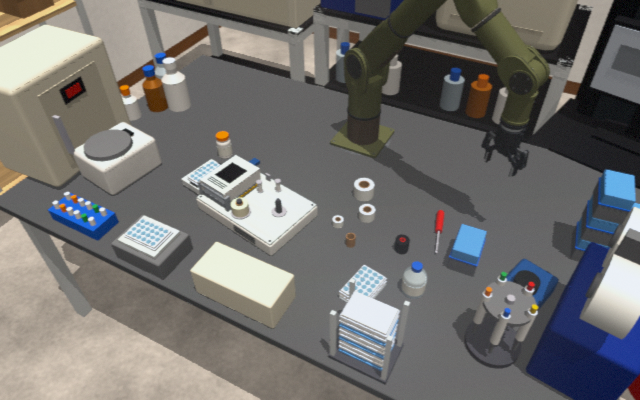

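```bash
cat > h.py <<'E'
import numpy as np,cv2
from rig import env
def unproj(d,c):
    v,u=np.mgrid[:d.shape[0],:d.shape[1]]
    P=np.stack([(u-c['cx'])/c['fx']*d,(v-c['cy'])/c['fy']*d,d],-1)
    return (P-np.array(c['t']))@np.array(c['R'])
def ray(c,u,v,z):
    R=np.array(c['R']);o=-R.T@c['t'];w=R.T@np.array([(u-c['cx'])/c['fx'],(v-c['cy'])/c['fy'],1.])
    return o+w*(z-o[2])/w[2]
E
python3 - <<'E'
from h import *
a=np.load('top0.npz');c=env.camera_info('top');P=unproj(a['d'],c)
Z=P[...,2]
# bench check
print('bench z',np.median(Z[280:300,200:260]))
def blob(u,v,r,lo,hi):
    m=np.zeros(Z.shape,bool);m[v-r:v+r,u-r:u+r]=1
    m&=(Z>lo)&(Z<hi); q=P[m]
    (x,y),rad=cv2.minEnclosingCircle(q[:,:2].astype(np.float32))
    print((u,v),len(q),'c',round(x,1),round(y,1),'diam',round(2*rad,1),'zmed',np.median(q[:,2]).round(1),'zmax',q[:,2].max().round(1))
blob(305,217,12,15,80);blob(282,242,14,25,80);blob(300,273,16,25,90);blob(281,199,9,20,60)
blob(398,166,14,100,130);blob(361,187,9,95,130);blob(361,187,9,75,130)
m=(abs(Z-60)<5); m[:, :300]=0;m[:,470:]=0;m[:130]=0;m[260:]=0
m=cv2.morphologyEx(m.astype(np.uint8),cv2.MORPH_OPEN,np.ones((3,3)))
n,l,s,_=cv2.connectedComponentsWithStats(m);m=l==1+s[1:,4].argmax()
print(m.sum(),np.median(Z[m]));r=cv2.minAreaRect(P[m][:,:2].astype(np.float32));print(r,cv2.boxPoints(r))
p=a['p'][:,:,::-1]
x=cv2.resize(p[130:290,260:500],None,fx=3.3,fy=3.3,interpolation=cv2.INTER_CUBIC);cv2.imwrite('pics/crop0.png',x)
hsv=cv2.cvtColor(p,cv2.COLOR_BGR2HSV)
b=cv2.inRange(hsv,(95,120,60),(125,255,255));b[:,:400]=0;b[:,470:]=0;b[:200]=0;b[260:]=0
v,u=np.nonzero(b);print('tab px',u.mean(),v.mean(),len(u),P[b>0].mean(0));print(cv2.minAreaRect(P[b>0][:,:2].astype(np.float32)))
E
```

```text
bench z -0.8773822848335702
(305, 217) 87 c 490.8 133.8 diam 38.0 zmed 26.2 zmax 36.3
(282, 242) 197 c 413.2 207.8 diam 55.6 zmed 38.9 zmax 49.9
(300, 273) 345 c 314.0 149.9 diam 72.4 zmed 51.1 zmax 62.2
(281, 199) 43 c 551.5 211.8 diam 31.5 zmed 37.8 zmax 44.6
(398, 166) 222 c 629.7 -168.7 diam 87.5 zmed 104.0 zmax 127.1
(361, 187) 42 c 581.4 -43.4 diam 21.8 zmed 114.0 zmax 121.3
(361, 187) 50 c 581.0 -43.6 diam 22.0 zmed 111.9 zmax 121.3
2963 59.42356707519079
((579.1029052734375, -106.17196655273438), (274.196533203125, 232.28372192382812), 79.10662841796875) [[ 439.14478   -218.8511   ]
 [ 667.2429    -262.7485   ]
 [ 719.06104      6.5071716]
 [ 490.9629      50.40457  ]]
tab px 423.265625 225.140625 128 [ 454.89007088 -228.2174676   114.60481023]
((454.83148193359375, -228.05531311035156), (26.938674926757812, 44.023338317871094), 79.26881408691406)
```

View pics/crop0.png

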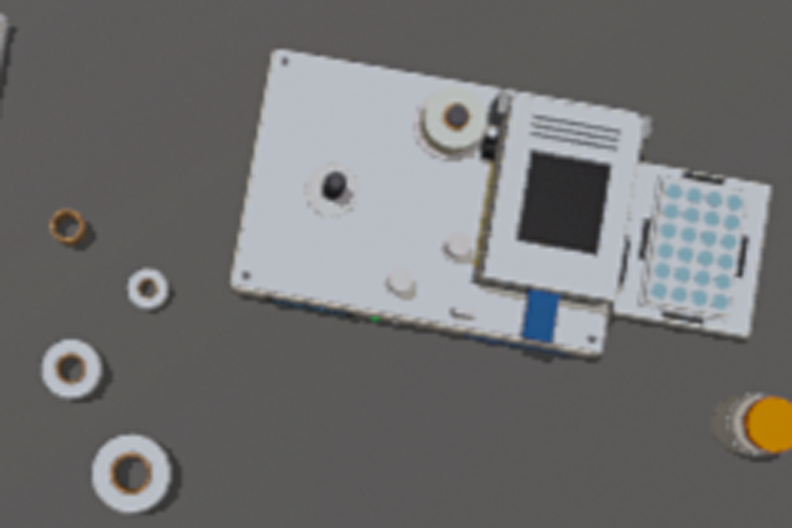

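Candidates in the top view are the small roll at (305,217), ∅38, the middle roll at (282,242), ∅56, and the large roll at (300,273), ∅72. There is also the bare core at (281,199) and the liner reel on the deck at (398,166). The close crop and the measured ∅55.6 both pick the middle roll. The spindle is at (361,187), the tab at (423,225), and the labeller's yaw is about -10.9°.

```bash
cat >> h.py <<'E'
from scipy.spatial.transform import Rotation as Ro
YAW=np.deg2rad(-10.9)
def qR(q): return Ro.from_quat([q[1],q[2],q[3],q[0]])
def goal(yaw,tilt):
    "tool pose: jaw y along labeller y at yaw, pointing down then tilted outward (+x lab) by tilt deg"
    y=np.array([-np.sin(yaw),np.cos(yaw),0]);f=np.array([np.cos(yaw),np.sin(yaw),0]);t=np.deg2rad(tilt)
    z=np.cos(t)*np.array([0,0,-1])+np.sin(t)*f
    return Ro.from_matrix(np.stack([np.cross(y,z),y,z],1))
def delta(pos,rot,s=None,p0=None,r0=None):
    s=s or env.sense();r=r0 or qR(s['eef_rot']);p=s['tcp_pos'] if p0 is None else p0
    return np.r_[np.degrees((r.inv()*rot).as_rotvec()),r.inv().apply(np.array(pos)-p)].round(1)
E
python3 - <<'E'
from h import *
print(delta([413.2,207.8,170],goal(YAW,0)))
E
```

```text
[-1.000e-01 -0.000e+00 -1.260e+01 -2.958e+02 -2.688e+02  6.100e+01]
```

move_arm(deltas=[[0, 0, -6, -30, -27, 5, -1], [0, 0, -12.6, -60, -54, 10, -1], [0, 0, -12.6, -90, -81, 15, -1], [0, 0, -12.6, -120, -109, 20, -1], [0, 0, -12.6, -150, -136, 30, -1], [0, 0, -12.6, -180, -163, 40, -1], [0, 0, -12.6, -210, -190, 50, -1], [0, 0, -12.6, -240, -217, 61, -1], [0, 0, -12.6, -268, -243, 61, -1], [0, 0, -12.6, -286, -260, 61, -1], [0, 0, -12.6, -296, -269, 61, -1], [0, 0, -12.6, -296, -269, 61, -1]])

```text
time: 1.1
tcp_pos: [414.7, 203.8, 169.9]
eef_rot: [-0.0, 0.099, 0.995, -0.002]
force: [0.4, -0.0, 0.3]
grip_width: 85.5
```

```bash
python3 - <<'E'
from h import *
s=env.sense();print(s['tcp_pos'],s['joint_pos'],s['force'])
c=env.camera_info('wrist');p,d=env.get_image('wrist');cv2.imwrite('pics/w1.png',p[:,:,::-1]);np.savez('w1.npz',p=p,d=d)
print(c)
P=unproj(d,c);Z=P[...,2]
m=((np.hypot(P[...,0]-413,P[...,1]-208)<45)&(abs(Z-40)<6)).astype(np.uint8)
print(m.sum())
cs,_=cv2.findContours(m,cv2.RETR_CCOMP,cv2.CHAIN_APPROX_NONE)
for k in cs:
    if len(k)>40:
        q=np.array([ray(c,u,v,40)[:2] for u,v in k[:,0]],np.float32)
        print(len(k),cv2.fitEllipse(q),cv2.minEnclosingCircle(q))
E
```

```text
[414.66740517 203.81707769 169.86346528] [-0.38149292  0.59713378 -0.27489266  2.10222248  0.33796111  0.48594701
  0.46071992] [ 0.37910153 -0.04294496  0.28098498]
{'fx': 333.5854280571944, 'fy': 333.5854280571944, 'cx': 319.90131864802595, 'cy': 197.48301642506019, 'R': array([[ 0.19565367,  0.9806717 , -0.0016297 ],
       [ 0.94308895, -0.18769937,  0.27450352],
       [ 0.26889194, -0.05524458, -0.96158471]]), 't': array([-280.98976986, -371.49358983,  219.32983579])}
2656
183 ((412.3463439941406, 207.1709747314453), (54.22043228149414, 54.85476303100586), 83.0513687133789) ((412.1863708496094, 207.11080932617188), 27.904624938964844)
83 ((412.075927734375, 207.1328582763672), (24.711143493652344, 25.573034286499023), 179.3475341796875) ((412.1095275878906, 207.3126678466797), 13.229564666748047)
```

View pics/w1.png

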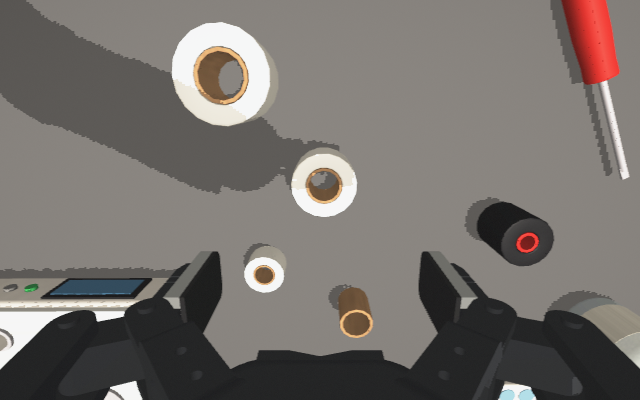

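The wrist view shows the middle roll at about (324,185), at world (412.2, 207.2).

```bash
python3 - <<'E'
from h import *
r=qR([-.000123,.20392,.97899,-.00096]);p=np.array([249.573,573.034,231.317])+r.apply([-296,-269,61])
print(p, delta([412.3,207.2,60],goal(YAW,0),p0=p,r0=r*Ro.from_rotvec(np.deg2rad([0,0,-12.6]))))
print(env.sense()['tcp_pos'],env.sense()['time'])
E
```

```text
[413.51390888 208.11092739 170.88083969] [-1.000e-01 -0.000e+00 -0.000e+00  1.000e+00 -9.000e-01  1.109e+02]
[414.00318257 206.65497756 170.07140312] 1.15
```

move_arm(deltas=[[0, 0, 0, 1, -1, 30, -1], [0, 0, 0, 1, -1, 60, -1], [0, 0, 0, 1, -1, 90, -1], [0, 0, 0, 1, -1, 110, -1], [0, 0, 0, 1, -1, 110, -1], [0, 0, 0, 1, -1, 110, -1]])

```text
time: 1.65
tcp_pos: [411.2, 208.9, 59.8]
eef_rot: [-0.001, 0.094, 0.996, -0.0]
force: [0.1, 1.0, 0.2]
grip_width: 85.5
```

move_arm(deltas=[[0, 0, 0, 0, 0, 20, -1], [0, 0, 0, 0, 0, 40, -1], [0, 0, 0, 0, 0, 56, -1], [0, 0, 0, 0, 0, 57, -1], [0, 0, 0, 0, 0, 57, -1]])

```text
time: 2.07
tcp_pos: [413.4, 208.8, 4.4]
eef_rot: [0.001, 0.095, 0.995, 0.001]
force: [0.1, 0.5, -0.3]
grip_width: 85.4
```

```bash
python3 - <<'E'
from h import *
s=env.sense();print(s['tcp_pos'],s['force'],delta([412.3,207.2,2],goal(YAW,0)))
E
```

```text
[413.39700168 208.78728119   4.44591472] [ 0.14674438  0.45212051 -0.34170249] [ 0.1  0.1  0.   0.8 -1.8  2.4]
```

move_arm(deltas=[[0, 0, 0, 0, -1, 1, -1], [0, 0, 0, 0, -1, 1, 0], [0, 0, 0, 0, -1, 1, 0.5], [0, 0, 0, 0, -1, 1, 1], [0, 0, 0, 0, -1, 1, 1], [0, 0, 0, 0, -1, 1, 1], [0, 0, 0, 0, -1, 1, 1], [0, 0, 0, 0, -1, 1, 1], [0, 0, 0, 0, -1, 1, 1], [0, 0, 0, 0, -1, 1, 1]])

```text
time: 2.9
tcp_pos: [413.2, 207.3, 4.2]
eef_rot: [0.001, 0.095, 0.995, 0.001]
force: [-0.9, 0.5, 11.5]
grip_width: 55.5
```

move_arm(deltas=[[0, 0, 0, 0, 0, -10, 1], [0, 0, 0, 0, 0, -35, 1], [0, 0, 0, 0, 0, -70, 1], [0, 0, 0, 0, 0, -105, 1], [0, 0, 0, 0, 0, -140, 1], [0, 0, 0, 0, 0, -160, 1], [0, 0, 0, 0, 0, -170, 1], [0, 0, 0, 0, 0, -170, 1], [0, 0, 0, 0, 0, -170, 1]])

```text
time: 3.65
tcp_pos: [412.3, 206.1, 172.4]
eef_rot: [-0.0, 0.095, 0.995, -0.001]
force: [0.3, -0.1, -1.4]
grip_width: 55.2
```

```bash
python3 - <<'E'
from h import *
s=env.sense();print(s['tcp_pos'],s['force'],s['grip_width'],s['joint_pos'])
c=env.camera_info('wrist');p,d=env.get_image('wrist');cv2.imwrite('pics/w2.png',p[:,:,::-1]);np.savez('w2.npz',p=p,d=d)
P=unproj(d,c)
print('rel pts above roll', P[::20,::40,2].round()[8:16,4:12])
print(delta([581.2,-43.5,190],goal(YAW,0)))
E
```

```text
[412.32130033 206.09234963 172.44171289] [ 0.34922938 -0.07704091 -1.40518879] 55.160503386164216 [-0.15027267  0.64898121 -0.65705743  2.09221119  0.68413943  0.62471155
  0.09336095]
rel pts above roll [[ -2.  -1.  -1.  -1.  -1.  -0.  -0.   1.]
 [ -0.  -1.  -0.  -0.   1.   0.   2.   0.]
 [ -1.   1.  -0.  -0. 172.   0.   1.  -0.]
 [ -0.  -0.  -1. 182. 198. 180.  -1.   1.]
 [  1.   0.   1. 207. 208. 207.   0.  -0.]
 [ -0.  -0. 197. 207. 208. 209. 197.  -1.]
 [ 14.  -0. 211. 209. 171. 207. 214.   1.]
 [228. 227. 213. 208. 188. 208. 214. 226.]]
[-1.000e-01 -1.000e-01 -0.000e+00 -2.135e+02 -2.127e+02 -1.800e+01]
```

View pics/w2.png

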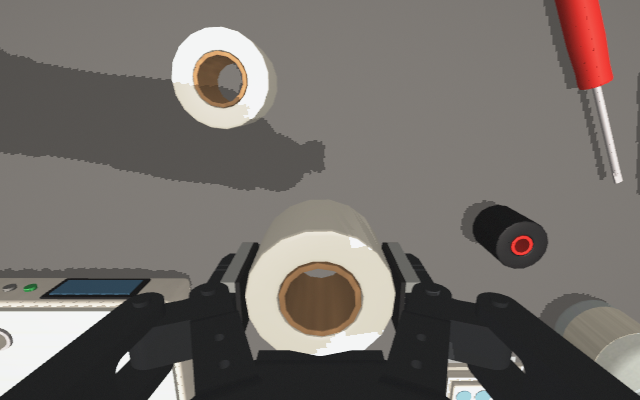

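```bash
cat >> h.py <<'E'
def hole(p,d,c,s):
    P=unproj(d,c);zt=s['tcp_pos'][2]+35.7
    m=((abs(P[...,2]-zt)<5)&(np.hypot(P[...,0]-s['tcp_pos'][0],P[...,1]-s['tcp_pos'][1])<34)).astype(np.uint8)
    q=P[m>0];cs,_=cv2.findContours(m,cv2.RETR_CCOMP,cv2.CHAIN_APPROX_NONE)
    out=[]
    for k in cs:
        if len(k)>60:
            w=np.array([ray(c,u,v,zt)[:2] for u,v in k[:,0]],np.float32);out.append(cv2.fitEllipse(w))
    return np.median(q[:,2]),out
E
python3 - <<'E'
from h import *
a=np.load('w2.npz');s=env.sense();print(hole(a['p'],a['d'],env.camera_info('wrist'),s))
E
```

```text
(np.float64(207.2087377251255), [((409.5735168457031, 206.3252410888672), (52.371315002441406, 60.58133316040039), 169.16380310058594), ((410.0294494628906, 206.248779296875), (22.5015811920166, 24.543025970458984), 169.76792907714844)])
```

move_arm(deltas=[[0, 0, 0, -20, -20, -18, 1], [0, 0, 0, -44, -44, -18, 1], [0, 0, 0, -69, -69, -18, 1], [0, 0, 0, -94, -94, -18, 1], [0, 0, 0, -119, -119, -18, 1], [0, 0, 0, -144, -144, -18, 1], [0, 0, 0, -160, -160, -18, 1], [0, 0, 0, -170, -170, -18, 1], [0, 0, 0, -172, -172, -18, 1], [0, 0, 0, -172, -172, -18, 1]])

```text
time: 4.53
tcp_pos: [547.9, 4.4, 188.9]
eef_rot: [-0.002, 0.096, 0.995, -0.001]
force: [0.1, 0.6, -1.7]
grip_width: 55.3
```

```bash
python3 - <<'E'
from h import *
s=env.sense();print(s['tcp_pos'],s['force'],s['grip_width'],s['joint_pos'])
c=env.camera_info('wrist');p,d=env.get_image('wrist');cv2.imwrite('pics/w3.png',p[:,:,::-1]);np.savez('w3.npz',p=p,d=d)
P=unproj(d,c);print(hole(p,d,c,s))
def pr(X):
    q=np.array(c['R'])@X+c['t'];return q[0]/q[2]*c['fx']+c['cx'],q[1]/q[2]*c['fy']+c['cy']
print(pr(np.array([581,-43.5,118])),pr(np.array([581,-43.5,63])))
E
```

```text
[547.92330612   4.37392853 188.8624539 ] [ 0.05215669  0.64908806 -1.68532827] 55.26207914534892 [ 0.33153795  0.73345779 -0.72853194  1.82494156  0.64178042  0.83956578
  0.65993624]
(np.float64(224.26481419505174), [((545.6392211914062, 4.8868255615234375), (52.23594665527344, 60.87502670288086), 168.99700927734375), ((546.1221313476562, 4.835702419281006), (22.493440628051758, 24.590192794799805), 170.0068817138672)])
(np.float64(261.9020499604381), np.float64(266.5066408244965)) (np.float64(272.53223585666564), np.float64(236.6096675303255))
```

View pics/w3.png

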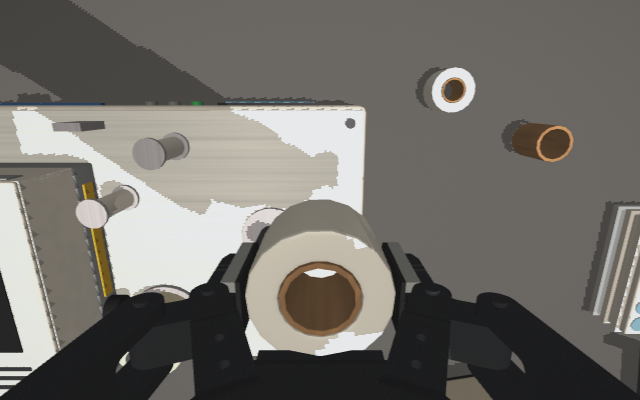

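move_arm(deltas=[[0, 0, 0, -30, -10, 0, 1], [0, 0, 0, -60, -20, 0, 1], [0, 0, 0, -85, -30, 0, 1], [0, 0, 0, -100, -37, 0, 1], [0, 0, 0, -108, -39, 0, 1], [0, 0, 0, -108, -39, 0, 1], [0, 0, 0, -108, -39, 0, 1]])

```text
time: 5.17
tcp_pos: [646.4, -51.4, 190.2]
eef_rot: [-0.001, 0.094, 0.996, 0.0]
force: [0.4, 1.0, -0.2]
grip_width: 55.4
```

```bash
python3 - <<'E'
from h import *
s=env.sense();print(s['tcp_pos'],s['force'],s['joint_pos'])
c=env.camera_info('wrist');p,d=env.get_image('wrist');np.savez('w4.npz',p=p,d=d)
P=unproj(d,c);Z=P[...,2];print(hole(p,d,c,s))
near=np.hypot(P[...,0]-581,P[...,1]+43.5)
for n,lo,hi,z,R in (('tip',114,122,118,20),):
    q=P[(near<R)&(Z>lo)&(Z<hi)];print(n,len(q),cv2.minEnclosingCircle(q[:,:2].astype(np.float32)))
for z in (70,80,90,100,110):
    q=P[(near<25)&(abs(Z-z)<3)];print(z,len(q),q.mean(0) if len(q) else '')
def pr(X):
    q=np.array(c['R'])@X+c['t'];return q[0]/q[2]*c['fx']+c['cx'],q[1]/q[2]*c['fy']+c['cy']
u,v=map(int,pr(np.array([581,-43.5,100])));print(u,v)
x0,y0=max(0,u-70),max(0,v-70)
cv2.imwrite('pics/w4.png',cv2.resize(p[y0:y0+140,x0:x0+140,::-1],None,fx=4,fy=4));print('origin',x0,y0)
E
```

```text
[646.40272607 -51.41627454 190.20315436] [ 0.36773467  0.97741225 -0.15793091] [ 0.3775691   0.85371895 -0.73042872  1.51202704  0.62884732  1.02318055
  0.86532195]
(np.float64(225.5444598037834), [((644.0538330078125, -50.97798538208008), (52.270294189453125, 60.64674377441406), 168.9797821044922), ((644.4852294921875, -51.023956298828125), (22.536962509155273, 24.60425567626953), 168.88104248046875)])
tip 505 ((580.8762817382812, -44.789424896240234), 8.149039268493652)
70 0 
80 0 
90 0 
100 0 
110 300 [580.47217984 -44.52034156 110.06188338]
312 108
origin 242 38
```

View pics/w4.png

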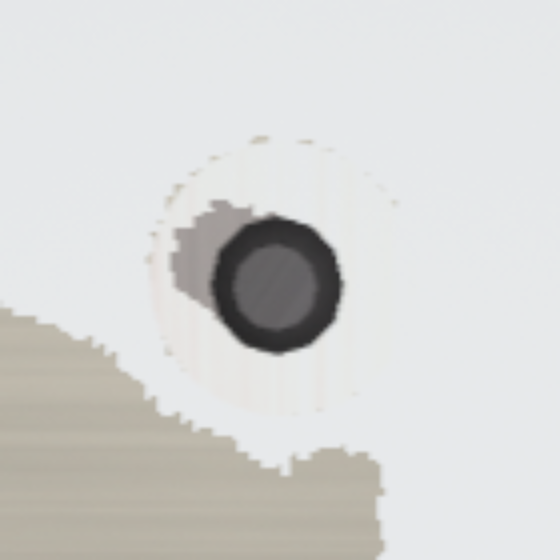

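move_arm(deltas=[[0, 0, 0, 25, -2, 10, 1], [0, 0, 0, 50, -4, 20, 1], [0, 0, 0, 60, -6, 30, 1], [0, 0, 0, 64, -6, 40, 1], [0, 0, 0, 64, -6, 40, 1], [0, 0, 0, 64, -6, 40, 1], [0, 0, 0, 64, -6, 40, 1]])

```text
time: 5.8
tcp_pos: [583.9, -46.6, 151.6]
eef_rot: [0.0, 0.095, 0.996, -0.0]
force: [0.0, 0.6, -1.0]
grip_width: 55.1
```

```bash
python3 - <<'E'
from h import *
a=np.load('w4.npz')
s=env.sense();print(s['tcp_pos'],s['force'],delta([582.4,-44.9,125],goal(YAW,0)))
c=env.camera_info('wrist');p,d=env.get_image('wrist');print(hole(p,d,c,s));s=env.sense();print(s['tcp_pos'])
x=cv2.resize(p[190:370,210:430,::-1],None,fx=3,fy=3);cv2.imwrite('pics/w5.png',x)
E
```

```text
[583.90904792 -46.62366353 151.55015256] [ 0.01222275  0.56613148 -0.97412895] [ 0.   0.1  0.   1.8  1.4 26.5]
(np.float64(186.96640784645737), [((581.5530395507812, -46.22220230102539), (52.38172149658203, 60.55309295654297), 168.52671813964844), ((581.9141845703125, -46.259212493896484), (22.56935691833496, 24.55145263671875), 171.3970947265625)])
[584.16782255 -46.81798375 151.61560202]
```

View pics/w5.png

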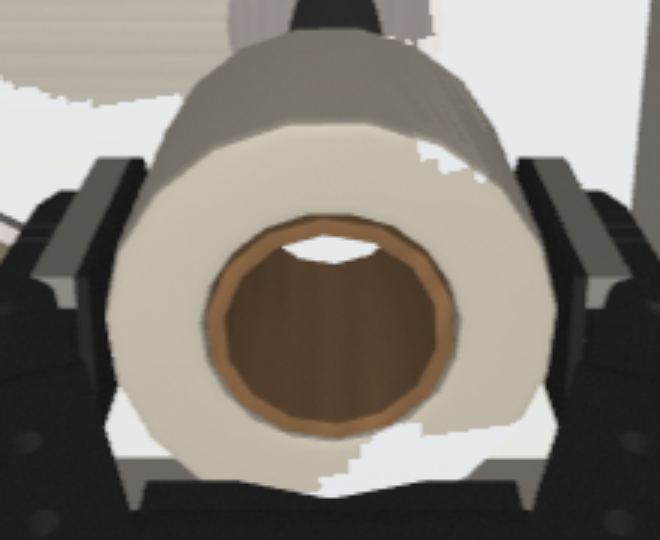

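move_arm(deltas=[[0, 0, 0, 1.8, 1.6, 0, 1], [0, 0, 0, 1.8, 1.6, 15, 1], [0, 0, 0, 1.8, 1.6, 26, 1], [0, 0, 0, 1.8, 1.6, 32, 1], [0, 0, 0, 1.8, 1.6, 36, 1], [0, 0, 0, 1.8, 1.6, 36, 1], [0, 0, 0, 1.8, 1.6, 36, 1]])

```text
time: 6.43
tcp_pos: [582.0, -45.6, 114.8]
eef_rot: [-0.0, 0.095, 0.995, -0.0]
force: [-0.3, 0.1, 0.3]
grip_width: 55.2
```

move_arm(deltas=[[0, 0, 0, 0, 0.5, 3, 1], [0, 0, 0, 0, 0.5, 6, 1], [0, 0, 0, 0, 0.5, 9, 1], [0, 0, 0, 0, 0.5, 12, 1], [0, 0, 0, 0, 0.5, 12, 1], [0, 0, 0, 0, 0.5, 12, 1]])

```text
time: 6.93
tcp_pos: [581.8, -45.2, 102.6]
eef_rot: [-0.0, 0.095, 0.995, -0.0]
force: [-0.3, 0.1, -1.1]
grip_width: 55.3
```

Inside past the taper with no force. Lowering on.

move_arm(deltas=[[0, 0, 0, 0, 0, 5, 1], [0, 0, 0, 0, 0, 10, 1], [0, 0, 0, 0, 0, 15, 1], [0, 0, 0, 0, 0, 20, 1], [0, 0, 0, 0, 0, 25, 1], [0, 0, 0, 0, 0, 29, 1], [0, 0, 0, 0, 0, 30, 1], [0, 0, 0, 0, 0, 30, 1]])

```text
time: 7.6
tcp_pos: [581.7, -45.2, 72.3]
eef_rot: [-0.001, 0.095, 0.995, -0.0]
force: [-0.1, 0.8, -0.7]
grip_width: 55.0
```

move_arm(deltas=[[0, 0, 0, 0, 0, 1, 1], [0, 0, 0, 0, 0, 2, 1], [0, 0, 0, 0, 0, 3, 1], [0, 0, 0, 0, 0, 4, 1], [0, 0, 0, 0, 0, 4, 1]])

```text
time: 8.02
tcp_pos: [581.9, -45.2, 68.7]
eef_rot: [-0.0, 0.095, 0.995, -0.0]
force: [-0.2, -0.7, -1.6]
grip_width: 55.3
```

move_arm(deltas=[[0, 0, 0, 0, 0, 0.7, 1], [0, 0, 0, 0, 0, 1.4, 1], [0, 0, 0, 0, 0, 2, 1], [0, 0, 0, 0, 0, 2, 1]])

```text
time: 8.35
tcp_pos: [582.0, -45.2, 67.4]
eef_rot: [0.0, 0.095, 0.995, -0.0]
force: [-1.3, -0.5, 4.3]
grip_width: 55.3
```

move_arm(deltas=[[0, 0, 0, 0, 0, 0.6, 1], [0, 0, 0, 0, 0, 0.6, 1], [0, 0, 0, 0, 0, 0.6, -0.5], [0, 0, 0, 0, 0, 0.6, -0.8], [0, 0, 0, 0, 0, 0.6, -0.8], [0, 0, 0, 0, 0, 0.6, -0.8], [0, 0, 0, 0, 0, -3, -0.8], [0, 0, 0, 0, 0, -10, -0.8], [0, 0, 0, 0, 0, -25, -0.8], [0, 0, 0, 0, 0, -55, -0.8], [0, 0, 0, 0, 0, -90, -0.8], [0, 0, 0, 0, 0, -120, -0.8]])

```text
time: 9.35
tcp_pos: [582.0, -44.7, 189.0]
eef_rot: [0.0, 0.095, 0.995, 0.0]
force: [1.1, -0.5, 1.2]
grip_width: 76.5
```

```bash
python3 - <<'E'
from h import *
s=env.sense();print(s['tcp_pos'],s['force'],s['joint_pos'],s['grip_width'])
for n in('wrist','top'):
    c=env.camera_info(n);p,d=env.get_image(n);P=unproj(d,c);Z=P[...,2]
    m=(np.hypot(P[...,0]-581,P[...,1]+45)<32);
    q=P[m&(Z>85)&(Z<115)];print(n,len(q),np.percentile(q[:,2],[10,50,90]) if len(q) else '')
    np.savez(n+'6.npz',p=p,d=d)
    if n=='top':
        hsv=cv2.cvtColor(p,cv2.COLOR_RGB2HSV);b=(cv2.inRange(hsv,(95,120,60),(125,255,255))>0)&(np.hypot(P[...,0]-455,P[...,1]+228)<40)
        q=P[b];print('tab',len(q),cv2.minAreaRect(q[:,:2].astype(np.float32)),np.median(q[:,2]))
# tab from spindle
f=lambda dx,dy:np.array([np.cos(YAW)*dx-np.sin(YAW)*dy,np.sin(YAW)*dx+np.cos(YAW)*dy])
print('tab pred',np.array([580.8,-44.7])+f(-93,-205),'hinge',np.array([580.8,-44.7])+f(100,-205))
E
```

```text
[581.99443758 -44.73585711 189.04111761] [ 1.10994109 -0.53028406  1.18105367] [ 0.40780571  0.77568721 -0.73517872  1.72138227  0.64216977  0.90116251
  0.78043146] 76.49816731974879
wrist 4259 [101.06515264 102.79750641 104.23982766]
top 163 [ 96.00645584 101.98636051 107.44688941]
tab 0 ((0.0, 0.0), (0.0, 0.0), 0.0) nan
tab pred [ 450.71327391 -228.4156599 ] hinge [ 640.23130546 -264.9110804 ]
  return _methods._mean(a, axis=axis, dtype=dtype,
  ret = ret.dtype.type(ret / rcount)
```

The roll top is at 102.8 mm, against 103 expected, so it is seated. Next is the tab, approached tilted outward so that the tool can turn with the cover.

```bash
cat >> h.py <<'E'
TAB=np.array([450.3,-228.0,110.]);F=np.array([np.cos(YAW),np.sin(YAW),0]);HIN=TAB+193*F
def tcp_at(th,tilt0,off):
    t=np.deg2rad(tilt0-th);a=np.deg2rad(th)
    o=HIN+193*(-np.cos(a)*F+np.sin(a)*np.array([0,0,1]))
    return o+off*(np.cos(t)*np.array([0,0,-1])+np.sin(t)*F), goal(YAW,tilt0-th)
E
python3 - <<'E'
from h import *
p,r=tcp_at(0,40,-60);p[2]=200;print(p,delta(p,r))
E
```

```text
[ 412.42854638 -220.70710753  200.        ] [ 1.000e-01 -3.940e+01 -1.000e-01  1.362e+02 -2.064e+02 -9.400e+00]
```

move_arm(deltas=[[0, -5, 0, 15, -20, -10, -0.3], [0, -10, 0, 28, -42, -10, -0.3], [0, -15, 0, 44, -67, -10, -0.3], [0, -20, 0, 60, -92, -10, -0.3], [0, -25, 0, 76, -117, -10, -0.3], [0, -30, 0, 92, -142, -10, -0.3], [0, -35, 0, 108, -167, -10, -0.3], [0, -38, 0, 122, -187, -10, -0.3], [0, -40, 0, 132, -200, -10, -0.3], [0, -40, 0, 136, -206, -10, -0.3], [0, -40, 0, 136, -206, -10, -0.3], [0, -40, 0, 136, -206, -10, -0.3]])

```text
time: 10.45
tcp_pos: [428.3, -210.2, 185.0]
eef_rot: [0.267, 0.082, 0.959, -0.038]
force: [0.7, 0.8, -2.4]
grip_width: 55.4
```

```bash
python3 - <<'E'
from h import *
s=env.sense();print(s['tcp_pos'],s['force'],s['joint_pos'],s['grip_width'])
p0,r0=tcp_at(0,40,-60);p0[2]=200;print('remaining',delta(p0,r0))
c=env.camera_info('wrist');p,d=env.get_image('wrist');P=unproj(d,c);cv2.imwrite('pics/w7.png',p[:,:,::-1]);np.savez('w7.npz',p=p,d=d)
hsv=cv2.cvtColor(p,cv2.COLOR_RGB2HSV);b=(cv2.inRange(hsv,(95,120,40),(125,255,255))>0)&(P[...,2]>95)&(np.hypot(P[...,0]-455,P[...,1]+228)<50)
q=P[b];print('tab',len(q),cv2.minAreaRect(q[:,:2].astype(np.float32)),np.median(q[:,2]))
E
```

```text
[ 428.33501287 -210.23883508  185.00409654] [ 0.72987803  0.80293026 -2.43151707] [ 1.09932637  0.80472892 -1.18529008  2.5347082   2.09005859  0.82174137
 -0.32689845] 55.41446394722134
remaining [ -1.   -8.8   1.5   4.2 -13.6 -19.6]
tab 2353 ((454.484375, -229.00050354003906), (27.201566696166992, 46.53647994995117), 79.79449462890625) 115.01154679312498
```

View pics/w7.png

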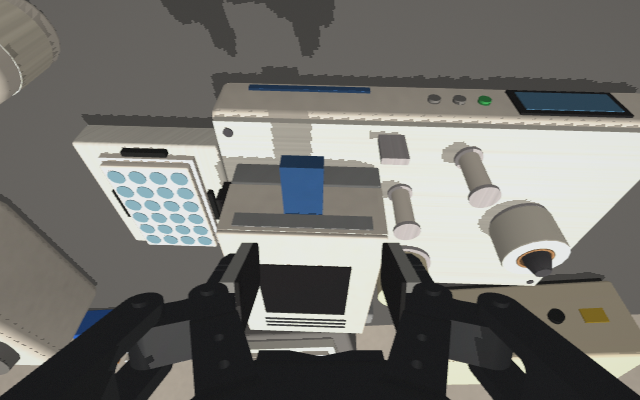

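The tab is at about (302,185), matching the prediction within 1 mm, and the roll sits on the spindle at (527,235). Joint 4 is near its limit, so I'll use a 25° tilt.

```bash
sed -i 's/TAB=np.array(.*110.\])/TAB=np.array([450.0,-228.2,110.])/;' h.py; python3 - <<'E'
from h import *
p,r=tcp_at(0,25,-60);print(p,delta(p,r))
E
```

```text
[ 425.10037894 -223.40508875  164.37846722] [ -0.9   6.2   0.8   9.  -11.4  17.3]
```

move_arm(deltas=[[-0.5, 3, 0.5, 4, -5, 8, -0.3], [-0.9, 6, 0.8, 9, -11, 17, -0.3], [-0.9, 6, 0.8, 9, -11, 17, -0.3], [-0.9, 6, 0.8, 9, -11, 17, -0.3]])

```text
time: 10.83
tcp_pos: [429.7, -221.6, 166.2]
eef_rot: [0.217, 0.09, 0.972, -0.025]
force: [-0.1, -0.2, 0.4]
grip_width: 55.4
```

```bash
python3 - <<'E'
from h import *
s=env.sense();print(s['tcp_pos'],s['force'],s['joint_pos'],s['grip_width'])
p,r=tcp_at(0,25,-60);print(p,delta(p,r))
E
```

```text
[ 429.7275139  -221.59411656  166.1779391 ] [-0.07979438 -0.19577323  0.39282335] [ 1.0803834   0.78387941 -1.06797649  2.43195786  1.95482367  0.66371991
 -0.15834202] 55.414330348822666
[ 425.10037894 -223.40508875  164.37846722] [-0.4  0.3  0.4  4.6 -2.6 -0.2]
```

move_arm(deltas=[[0, 0, 0, 4, -2.5, 10, -0.3], [0, 0, 0, 4.5, -2.5, 30, -0.3], [0, 0, 0, 4.5, -2.5, 50, -0.3], [0, 0, 0, 4.5, -2.5, 62, -0.3], [0, 0, 0, 4.5, -2.5, 62, -0.3]])

```text
time: 11.25
tcp_pos: [450.7, -226.8, 106.4]
eef_rot: [0.216, 0.089, 0.972, -0.023]
force: [-1.2, 0.2, 0.1]
grip_width: 55.5
```

```bash
python3 - <<'E'
from h import *
s=env.sense();print(s['tcp_pos'],s['force'],s['joint_pos'],s['grip_width'])
p,r=tcp_at(0,25,22);print(p,delta(p,r))
E
```

```text
[ 450.6828092  -226.76071433  106.40077787] [-1.16373707  0.16095274  0.11050838] [ 1.03444887  0.96202124 -1.04389602  2.41354406  2.08702644  0.79973104
 -0.2192964 ] 55.46499063852555
[ 459.12986105 -229.95813412   90.06122869] [-0.2  0.1  0.5 -1.1 -1.5 18.6]
```

move_arm(deltas=[[0, 0, 0, -0.5, -1.5, 10, -0.3], [0, 0, 0, -1, -1.5, 18, -0.3], [0, 0, 0, -1, -1.5, 18, -0.3], [0, 0, 0, -1, -1.5, 18, 0], [0, 0, 0, -1, -1.5, 18, 0.3], [0, 0, 0, -1, -1.5, 18, 1], [0, 0, 0, -1, -1.5, 18, 1], [0, 0, 0, -1, -1.5, 18, 1], [0, 0, 0, -1, -1.5, 18, 1], [0, 0, 0, -1, -1.5, 18, 1]])

```text
time: 12.08
tcp_pos: [458.5, -230.2, 92.3]
eef_rot: [0.217, 0.089, 0.972, -0.023]
force: [-1.1, 4.6, 2.4]
grip_width: 27.0
```

```bash
python3 - <<'E'
from h import *
s=env.sense();print(s['tcp_pos'],s['force'],s['joint_pos'],s['grip_width'])
p,r=tcp_at(0,25,22);print(p,delta(p,r))
for th in (10,20,30,40,50):
    q,rr=tcp_at(th,25,22);print(th,q.round(1),delta(q,rr,p0=p,r0=r))
E
```

```text
[ 458.48696837 -230.21490832   92.27211542] [-1.13301387  4.62745588  2.43400015] [ 1.02840724  1.00123819 -1.03366904  2.39582426  2.11156357  0.81868647
 -0.21573541] 26.999139350248576
[ 459.12986105 -229.95813412   90.06122869] [-0.1  0.2  0.5  0.4  0.4  2.2]
10 [ 458.5 -229.8  122.3] [  0.   10.   -0.  -13.   -0.  -29.5]
20 [ 463.3 -230.8  154.1] [  0.   20.    0.  -30.9   0.  -56.2]
30 [ 473.5 -232.7  184.6] [  0.   30.    0.  -53.2   0.  -79.5]
40 [ 488.7 -235.7  212.8] [  0.   40.    0.  -79.2   0.  -98.5]
50 [ 508.6 -239.5  237.9] [   0.    50.     0.  -108.1   -0.  -112.7]
```

Gripped the tab at 27 mm. Lifting along the arc.

move_arm(deltas=[[0, 2, 0, -2.2, 0, -6, 1], [0, 4, 0, -4.6, 0, -12.1, 1], [0, 6, 0, -7.2, 0, -18, 1], [0, 8, 0, -10, 0, -23.8, 1], [0, 10, 0, -13, 0, -29.5, 1], [0, 12, 0, -16.2, 0, -35.1, 1], [0, 14, 0, -19.6, 0, -40.6, 1], [0, 16, 0, -23.2, 0, -46, 1], [0, 18, 0, -27, 0, -51.2, 1], [0, 20, 0, -30.9, 0, -56.2, 1], [0, 20, 0, -30.9, 0, -56.2, 1]])

```text
time: 13.0
tcp_pos: [463.5, -231.2, 156.7]
eef_rot: [0.045, 0.093, 0.995, -0.007]
force: [0.1, 3.0, -2.3]
grip_width: 26.9
```

```bash
cat > chk.py <<'E'
from h import *
s=env.sense();print(s['time'],s['tcp_pos'],s['force'],s['joint_pos'],s['grip_width'])
z=qR(s['eef_rot']).apply([0,0,1]);o=s['tcp_pos']-z*21.5;v=o-HIN
print('tilt',np.degrees(np.arctan2(z@F,-z[2])),'angle from grasp pos',np.degrees(np.arctan2(v[2],-v@F)),'radius',np.hypot(v[2],v@F))
n='scene';c=env.camera_info(n);p,d=env.get_image(n);P=unproj(d,c)
rel=P-HIN;f=rel@F;l=rel@np.array([-F[1],F[0],0]);h=rel[...,2]
# cover top face points: in cover plane, exclude near hinge and gripper
m=(abs(l)<55)&(f<-30)&(f>-170)&(h>20)&(np.hypot(f,h)<165)
if m.sum()>20:
    a=np.polyfit(-f[m],h[m],1);res=h[m]-np.polyval(a,-f[m]);k=abs(res)<6;a=np.polyfit(-f[m][k],h[m][k],1);print('cover slope deg',np.degrees(np.arctan(a[0])),k.sum(),m.sum(),'std',(h[m][k]-np.polyval(a,-f[m][k])).std())
np.savez('sc.npz',p=p,d=d)
E
python3 chk.py; python3 - <<'E'
from h import *
s=env.sense();p,r=tcp_at(20,25,22)
for th in (26,32,38,44,50):
    q,rr=tcp_at(th,25,22);print(th,delta(q,rr,p0=p,r0=r))
E
```

```text
13.0 [ 463.45501576 -231.19651287  156.66338754] [ 0.11375633  3.03971125 -2.27169329] [ 0.92257175  0.78879791 -0.91841948  2.02461922  0.99934953  0.73986714
  0.77008383] 26.89506378533904
tilt 5.180217937600696 angle from grasp pos 20.594682632704217 radius 193.5303844527973
cover slope deg 18.884088619049994 770 911 std 2.766043367069079
26 [ -0.    6.   -0.   -7.2   0.  -18. ]
32 [  0.   12.   -0.  -16.2   0.  -35.1]
38 [  0.   18.   -0.  -27.    0.  -51.1]
44 [  0.   24.   -0.  -39.3   0.  -66. ]
50 [  0.   30.   -0.  -53.2  -0.  -79.5]
```

move_arm(deltas=[[0, 3, 0, -3.4, 0, -9, 1], [0, 6, 0, -7.2, 0, -18, 1], [0, 9, 0, -11.5, 0, -26.7, 1], [0, 12, 0, -16.2, 0, -35.1, 1], [0, 15, 0, -21.4, 0, -43.3, 1], [0, 18, 0, -27, 0, -51.1, 1], [0, 21, 0, -33, 0, -58.7, 1], [0, 24, 0, -39.3, 0, -66, 1], [0, 26, 0, -43.8, 0, -70.7, 1], [0, 28, 0, -48.4, 0, -75.2, 1], [0, 29, 0, -50.8, 0, -77.4, 1], [0, 29, 0, -50.8, 0, -77.4, 1]])

```text
time: 14.05
tcp_pos: [506.1, -239.5, 236.7]
eef_rot: [-0.206, 0.092, 0.974, 0.015]
force: [0.6, 0.7, -2.9]
grip_width: 27.1
```

```bash
python3 chk.py; python3 - <<'E'
import numpy as np,cv2
a=np.load('sc.npz');cv2.imwrite('pics/sc.png',cv2.resize(a['p'][100:280,150:400,::-1],None,fx=3.2,fy=3.2))
E
```

```text
14.05 [ 506.11609429 -239.48998323  236.65138043] [ 0.64965708  0.69017189 -2.86861766] [ 0.73024876  0.93962653 -0.91525241  1.34686477  0.59183839  1.59889131
  1.17041848] 27.08672602881521
tilt -23.77730137236454 angle from grasp pos 49.023521219247066 radius 193.81406474631476
cover slope deg 41.0726024250851 354 755 std 2.859882501486877
```

View pics/sc.png

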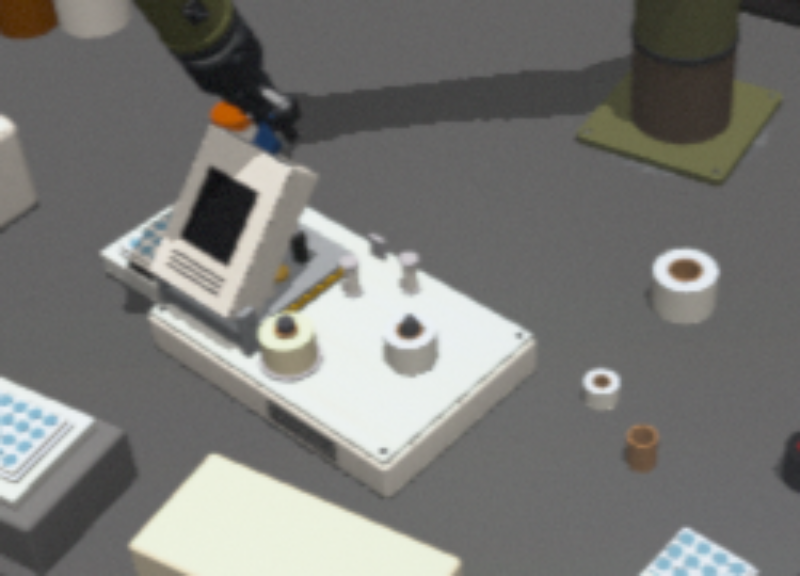

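move_arm(deltas=[[0, 1, 0, -1.1, 0, -3, 1], [0, 1, 0, -1.1, 0, -3, 1], [0, 1, 0, -1.1, 0, -3, 1], [0, 1, 0, -1.1, 0, -3, 1]])

```text
time: 14.43
tcp_pos: [508.3, -239.9, 239.0]
eef_rot: [-0.213, 0.092, 0.973, 0.016]
force: [5.0, 0.3, -8.4]
grip_width: 27.0
```

```bash
cat >> chk.py <<'E'
k=(abs(l)<50)&(np.hypot(f,h)<168)&(np.hypot(f,h)>25)&(f<20)&(h>5)
for th in range(44,57,2):
    t=np.deg2rad(th);n=f[k]*np.sin(t)+h[k]*np.cos(t);H,e=np.histogram(n,np.arange(10,40,2));i=H.argmax();print(th,H[i],e[i],end=' | ')
R=qR(s['eef_rot']);print('tilt change',np.degrees((goal(YAW,25).inv()*R).magnitude()))
E
python3 chk.py
```

```text
14.4333 [ 508.32419766 -239.93148339  239.03078584] [ 4.9682699   0.34006381 -8.3815298 ] [ 0.7218441   0.94670738 -0.91132852  1.32230655  0.58699499  1.62454435
  1.17815482] 26.987575407952196
tilt -24.612373997940445 angle from grasp pos 50.026020394873846 radius 193.87928210770949
cover slope deg 40.278129472933315 320 751 std 2.8203338995185616
44 185 36 | 46 222 32 | 48 246 28 | 50 255 26 | 52 205 22 | 54 150 16 | 56 123 14 | tilt change 49.61480419012148
```

move_arm(deltas=[[0, 0, 0, 0, 0, 0, 1], [0, 0, 0, 0, 0, 0, 1], [0, 0, 0, 0, 0, 0, 1], [0, 0, 0, 0, 0, 0, 1], [0, 0, 0, 0, 0, 0, 1], [0, 0, 0, 0, 0, 0, 1]])

```text
time: 14.98
tcp_pos: [508.4, -240.0, 239.1]
eef_rot: [-0.213, 0.092, 0.973, 0.016]
force: [5.8, 0.4, -8.5]
grip_width: 26.7
```

```bash
python3 chk.py; python3 - <<'E'
from h import *
print(env.hand_in())
E
```

```text
14.9833 [ 508.37712981 -239.95262755  239.08985131] [ 5.78278351  0.36703628 -8.49348005] [ 0.72184583  0.94671041 -0.91137957  1.32206441  0.58697646  1.62470455
  1.17819561] 26.67634822689793
tilt -24.60967382245277 angle from grasp pos 50.0497843019012 radius 193.88952189390514
cover slope deg 43.396697152844254 378 720 std 2.7460331210200954
44 175 36 | 46 215 32 | 48 272 28 | 50 289 26 | 52 230 24 | 54 171 20 | 56 135 18 | tilt change 49.61205584819529
the job is handed in; nothing more can be done
None
```

I handed the job in at about 15 s. The middle-sized label roll is on the spindle and released, and the arm is still holding the cover open by its blue tab at about 50°.

- **Roll:** I lowered it down the spindle until it touched the seat (4 N) and then let go. Its top then measured 102.8 mm above the bench, against 103 mm expected when fully down, and a later scene picture still shows it in place.
- **Cover:** I pinched the tab and lifted it along its arc. The angle from the grasp position is 50.0°, from how far the tool turned 49.6°, and from the scene camera about 50°. I saw no reading above about 50°.
- **Disagreeing check:** A rougher straight-line fit to the cover in the scene camera's depth data gave 40–43°. I set it aside because its points also took in the cover's sides.
- **Hold force:** The wrist force rose from about 3 N to about 10 N on the last 1° of lift. It then held steady for the half second before hand-in.
- **Other objects:** I saw no sign that anything else had been touched or moved, but I did not re-measure the bystanders.

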